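# Load the shaker and refit its push-to-run knob

### The job

First set the small amber stain jar with the black lid down, upright and without dropping or tipping it, on the shaker's round black mat, standing wholly on the mat, and let go of it. Then take the loose black knob, turn it so that the flat in its bore matches the flat of the bare D-shaped shaft on the grey control box, push it fully home on the shaft, and press it down against the shaft's spring, as far as it goes, as for running the shaker. Finish while still holding the knob pressed down; leave the mug, masking tape, sanding block and tape measure where they are.

Things in the scene. Friction and masses are not known exactly. Their poses are not given: they have to be found in the camera images.
- stain_jar: small closed amber glass jar of wood stain with a black lid and a paper label, loose, standing; round, 56 mm across up to 66 mm height, then a shoulder and a lid 50 mm across, 100 mm high in all, about 0.3 kg. Origin: centre of its underside; z up.
- shaker: blue fixed shaker, 130 x 130 mm, aluminium plate on top, and on that the round black mat of 120 mm diameter; the mat's top is 58 mm above the worktop. Origin: centre of its underside on the worktop. The plate does not give or move.
- mat_center (a point): centre of the top of the shaker's round black mat
- control_box: grey fixed control box, 120 x 110 mm, top 50 mm above the worktop, with a bare brass D-shaft in the middle of its top; the open gap in the ring of white scale ticks lies on the side away from the shaft's flat; red lamp on its -x side. Origin: centre of its underside; the shaft's axis stands over it.
- shaft_tip (a point): centre (on the axis) of the top end of the upright brass D-shaft, 76 mm above the worktop when not pressed. Shaft 16 mm across with one flat 4 mm from the axis; the flat faces along +x of this point (and of the control box). It stands 26 mm out of the box's top, its end chamfered 2 mm. It does not turn but can be pressed down.
- speed_shaft (a joint): how far the shaft is pressed down into the box (m): 0 released, 0.006 at the stop. A spring pushes back with about 5 N at 0 and 8 N at the stop.
- knob: loose black knob standing bore down, about 0.09 kg. Round skirt 40 mm across, 22 mm high; on it a finger bar 36 mm long (along the knob's x), 12 mm wide (along y), its top 47.5 mm above the underside. A white pointer line on top and side marks the +x end, the side of the bore's flat. Origin: centre of the underside, on the bore's axis; z up.
- knob_bore (a point): mouth of the knob's D-shaped blind bore, at the knob's origin, axes as the knob's. 18 mm deep, 18 mm across, its flat 5 mm from the axis on the +x side (1 mm clearance a side), mouth widened 2 mm. Fully home it is 18 mm below the shaft's tip: 8 mm above the box with the shaft released, 2 mm with it pressed to the stop.
- mug: striped mug, 86 mm across, 90 mm high, a bystander; origin: centre of its underside
- masking_tape: roll of masking tape lying flat, 96 mm across, 25 mm high, a bystander; origin: centre of its underside
- sanding_block: cork-faced sanding block, 69 x 112 x 30 mm, a bystander; origin: centre of its underside
- tape_measure: yellow tape measure, 36 x 78 x 64 mm high, a bystander; origin: centre of its underside
Mind the look-alikes: they are no part of the job. There is more than one size of the stain_jar; the one meant has the size given above.

How it is judged:
On the way, in this order (a step that is already met when the one before it is completed fails the run):
1. the stain jar stands upright and released on the shaker's mat (horizontal distance between stain_jar and mat_center below 0.033 m and angle between stain_jar's own z axis and vertical below 0.08 rad and contact force between stain_jar and shaker above 1 N and contact force between stain_jar and the fingers below 0.1 N and linear speed of stain_jar below 0.02 m/s), for 0.2 s.
2. the knob is fully home on the D-shaft, flat to flat (horizontal distance between knob and shaft_tip below 0.004 m and z of knob in the frame of shaft_tip below -0.0155 m and angle between knob's own z axis and vertical below 0.12 rad and angle between the x axis of knob and the x axis of shaft_tip, either way round below 0.25 rad), for 0.2 s.
At the end, for the whole second after the job is handed in: Knob home on the D-shaft (underside 15.5 mm or more below the tip, within 4 mm of the axis and 0.25 rad of the flat, tilt under 0.12 rad), held by the fingers (over 2 N), shaft kept pressed over 4 of 6 mm; jar upright (0.08 rad), untouched, at rest on the mat, within 33 mm of its centre (all of step 1 and all of step 2 and value of joint speed_shaft above 0.004 m and contact force between knob and the fingers above 2 N and linear speed of knob below 0.02 m/s); the arm keeps its last pose, push and grip.
It fails at once if the stain jar is tipped over (angle between stain_jar's own z axis and vertical above 0.6 rad).
It fails at once if the stain jar is dropped onto the shaker from more than 20 mm (contact force between stain_jar and the fingers below 0.02 N and z of stain_jar in the frame of mat_center above 0.02 m).
It fails at once if a bystander is shifted by more than 30 mm (distance of any of mug, masking_tape, sanding_block, tape_measure from where it was at the start of the episode above 0.03 m).
It also fails if it takes over 72 s, if anything falls off the work surface, if the arm or the gripper's body presses on something with over 40 N, if the wrist force passes 120 N, or if a joint passes its speed limit or range.

### The arm

A 7-joint arm with a two-finger parallel gripper is mounted at the origin on a cart in front of the work surface, level with it; the furniture and walls round the work are solid. World frame = base frame: x ahead of the robot, y to its left, z up, the work surface at z = 0. Lengths are in m, angles in rad, forces in N, time in s.
With the tool pointing down it reaches from about 0.425 to 0.825 m from the base axis. Payload 3.6 kg.
Tool frame: the origin (TCP) lies on the centre line of the jaws, within the pads' length; the fingertips stand 14 mm ahead of it and the grasp point (between the pads) lies 5 mm behind it (robot.finger_overhang is the distance from the TCP to the fingertips, in m); z points along the fingers, y is the line along which they close (so a half turn about z gives the same grasp; the last joint's range is limited). The gripper opens to 93 mm and grips with 3 to 60 N. Pads are 15 mm wide; open, the fingers measure 128 mm over their backs; the gripper's body (75 mm by 188 mm) begins 65 mm behind the grasp point.
Start: joints at [1.252, 0.615, -0.013, 1.423, 0.008, 1.103, -0.04], TCP at [0.188, -0.622, 0.233] pointing down, gripper open.
Joint ranges: [-3.12, 3.12], [-0.3, 2.06], [-1.34, 1.32], [0.26, 2.42], [-1.36, 4.5], [0.01, 1.98], [-2.84, 2.84]. Speed limits (rad/s): [2.79, 2.79, 3.14, 3.14, 3.14, 3.14, 3.14].

### API

Orientations are given as [roll, pitch, yaw] about the fixed x, y, z axes, in that order (R = Rz(yaw) Ry(pitch) Rx(roll)).
In Python, from plant import robot gives the robot as it stands.
- The arm moves only by the tool apply_moves, never from a script. Its argument "series" is a list of rows, each a list of 7 numbers: the closure, from -1 (fully open) to 1 (shut), then the shift along the tool's x, y, z in normalised numbers (1 is 75 cm), then the turn, a rotation vector about the tool's x, y, z in shares of 180 degrees (1.0 is 180 degrees). A call has 1 to 20 rows; each row is the pose to reach, as a shift and turn from the pose commanded when the call began, along the tool's axes at that moment; what a row does not reach only later rows make up. A row lasts 1/8 s, in which the tool goes at most 62.5 mm and 10.7 degrees, less where a joint would pass 70% of its speed; a pose out of reach is approached as far as the arm can. A call with a gripper value outside its range is refused whole. The fingers move at their own pace and stop on an object; "newtons" is the grip in N (left out, the last holds). Time passes only in rows, so rows that repeat a pose let the fingers close. It gives the time, the measured TCP pose, the force, the opening and the grip force at its end, in the units of the state.
- robot.get_state(): the state, without advancing time (a new reading comes with each control period).
- robot.snapshot(name): name is "scene" or "top" or "wrist"; returns a dict with "pixels" (480x640x3 uint8, blue, green, red), "range_z" (480x640 float32, m along the optical axis (not along the pixel's ray), 0 where there is no reading), "intrinsics" (3x3 intrinsics, pixels), "k1" (the pictures are not rectified: a ray, as slopes to the right and down, at radius r is drawn at 1 + k1 r^2 times it, then the intrinsics apply), "rvec" (rotation vector, rad) and "tvec" (3), from world to camera coordinates, as OpenCV has them. Camera axes: x right, y down, z forward; pixel columns grow to the right and rows downward; lengths in m; the calibration is good to about 2 mm. A picture is of the moment at which its call begins.
- robot.hand_in(): hands the job in; it is judged then, once.
The state is a dict: "time": time; "q": joint angles; "joint_velocities": joint speeds; "effort": joint torques, N m; "ee_pos": TCP position; "tcp_rot": TCP orientation; "force": force on the tool from outside, world axes, zero at the start; "ft_torque": the same for the moment, N m; "finger_gap": finger opening in m; "grip_force": force on a finger pad.
Only numpy, scipy, OpenCV 4.12 (cv2) and the standard library are available. Lean on these libraries where they do the work, as an engineer would, in place of code of your own. Each camera call takes 0.05 s, during which the arm holds its last target. There are 200 camera calls.

## Working session

There is one attempt and no reset: what is moved stays moved. The work goes in short steps, Python scripts to look and compute and a tool call to move; the robot and the scene stay as the last step left them, time stands still between calls to the robot, and variables do not carry over. Pictures are saved under pics/ and viewed, at most 10 in all, crops included, and the job is handed in when it is done.

Besides the shell and the picture viewer there is one more tool, called as name(argument=value, ...) on one line, values as JSON. apply_moves: Moves the arm, as the interface text tells. Its arguments: {"type":"object","properties":{"series":{"type":"array","items":{"type":"array","items":{"type":"number"}}},"newtons":{"type":"number"}},"required":["series"]}

```bash
mkdir -p pics; cat > h.py <<'E'
import numpy as np, cv2
from plant import robot
def snap(n):
    d=robot.snapshot(n); np.savez('/tmp/%s.npz'%n,**d); return d
def load(n): return dict(np.load('/tmp/%s.npz'%n))
def ray(d,uv):
    K=np.array(d['intrinsics']);k1=float(d['k1']);uv=np.atleast_2d(np.array(uv,float))
    p=cv2.undistortPoints(uv[:,None],K,np.array([k1,0,0,0.]))[:,0]
    R=cv2.Rodrigues(np.array(d['rvec'],float))[0];t=np.array(d['tvec'],float).ravel()
    return -R.T@t, np.c_[p,np.ones(len(p))]@R
def plane(d,uv,z):
    o,r=ray(d,uv); return o+r*((z-o[2])/r[:,2])[:,None]
def cloud(d):
    v,u=np.mgrid[:480,:640]; o,r=ray(d,np.c_[u.ravel(),v.ravel()])
    z=d['range_z'].ravel(); P=o+r*z[:,None]; P[z==0]=np.nan; return P.reshape(480,640,3)
E
python3 - <<'E'
from h import *
for n in('scene','top'):
    d=snap(n);cv2.imwrite('pics/%s0.png'%n,d['pixels'])
    print(n,ray(d,[[320,240]]),d['k1'])
print(robot.get_state())
E
```

```text
scene (array([-0.27676402,  0.8807432 ,  0.86538979]), array([[ 0.53700807, -0.63590978, -0.55440051]])) 0.05435713042419141
top (array([ 0.36574581, -0.00880913,  1.12953238]), array([[ 0.12822902, -0.01363859, -0.99176552]])) -0.09295006180068395
{'time': 0.1, 'q': array([ 1.25152835,  0.61580504, -0.01262219,  1.42472337,  0.00814706,
        1.10337355, -0.0404185 ]), 'joint_velocities': array([ 1.69016527e-05, -1.61646072e-03,  8.94261703e-04, -4.28510771e-03,
       -1.54585459e-03,  4.94103030e-04, -5.89223849e-04]), 'effort': array([ 1.10454701e-03, -4.60041404e+01,  2.10153968e-01, -1.66245639e+01,
       -6.11245399e-02,  1.68956502e-02,  9.79789775e-05]), 'ee_pos': array([ 0.18740244, -0.62170258,  0.23161335]), 'tcp_rot': array([-3.13933520e+00,  6.54415873e-05,  2.92840799e-01]), 'force': array([ 0.4590481 ,  0.63096304, -0.78579645]), 'ft_torque': array([ 0.0048643 ,  0.01914728, -0.05630274]), 'grip_force': 0.0, 'finger_gap': 0.09295875021100343}
```

View pics/top0.png

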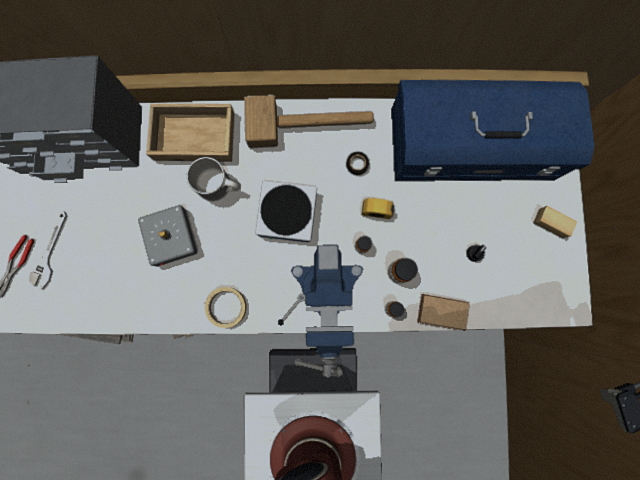

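View pics/scene0.png

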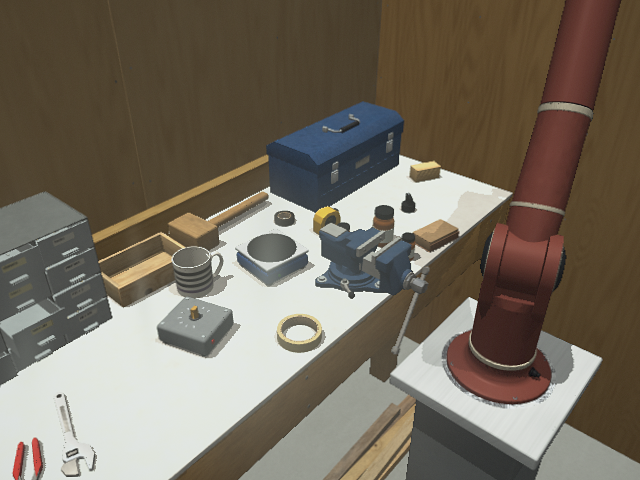

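The top view shows three dark-lidded jars at about (364,244), (403,270) and (396,310). The knob is at (477,253), the shaker mat at (287,210), the control box at (168,236), and a vise at (325,280) stands between them. The scene view agrees with this.

```bash
python3 - <<'E'
from h import *
d=load('top');P=cloud(d);im=d['pixels']
for n,(u,v),w in (('jA',(364,244),18),('jB',(403,270),22),('jC',(396,310),18),('knob',(477,253),16),('mat',(287,210),40),('box',(168,236),40),('vise',(325,280),50),('mug',(210,178),32),('tm',(378,208),25),('ring',(357,163),20)):
    Q=P[v-w:v+w,u-w:u+w].reshape(-1,3);m=np.isfinite(Q[:,2])&(Q[:,2]>.012);Q=Q[m]
    zt=np.percentile(Q[:,2],98);T=Q[Q[:,2]>zt-.008]
    print(n,'ztop %.3f'%zt,'top ctr',((T.min(0)+T.max(0))/2).round(3),'ext',np.ptp(T,axis=0).round(3),'all',Q.min(0).round(3),Q.max(0).round(3))
a=cv2.resize(im[215:330,340:500],None,fx=5,fy=5,interpolation=cv2.INTER_CUBIC)
cv2.imwrite('pics/c1.png',a[:575])
E
```

```text
jA ztop 0.070 top ctr [ 0.497 -0.126  0.067] ext [0.033 0.032 0.009] all [ 0.478 -0.142  0.013] [ 0.513 -0.106  0.072]
jB ztop 0.103 top ctr [ 0.433 -0.211  0.101] ext [0.047 0.049 0.011] all [ 0.405 -0.235  0.013] [ 0.459 -0.182  0.106]
jC ztop 0.070 top ctr [ 0.345 -0.192  0.066] ext [0.031 0.032 0.008] all [ 0.326 -0.208  0.015] [ 0.363 -0.173  0.07 ]
knob ztop 0.050 top ctr [ 0.474 -0.397  0.046] ext [0.033 0.027 0.008] all [ 0.455 -0.416  0.012] [ 0.492 -0.377  0.05 ]
mat ztop 0.063 top ctr [0.563 0.044 0.085] ext [0.171 0.16  0.059] all [ 0.477 -0.036  0.014] [0.65  0.127 0.114]
box ztop 0.061 top ctr [0.536 0.32  0.066] ext [0.153 0.167 0.028] all [0.453 0.236 0.012] [0.616 0.406 0.08 ]
vise ztop 0.132 top ctr [ 0.358 -0.039  0.13 ] ext [0.104 0.1   0.012] all [ 0.306 -0.142  0.012] [0.534 0.082 0.135]
mug ztop 0.091 top ctr [0.653 0.229 0.089] ext [0.088 0.102 0.013] all [0.583 0.164 0.012] [0.746 0.323 0.096]
tm ztop 0.066 top ctr [ 0.583 -0.161  0.063] ext [0.037 0.053 0.01 ] all [ 0.562 -0.202  0.012] [ 0.604 -0.125  0.068]
ring ztop 0.022 top ctr [ 0.698 -0.12   0.019] ext [0.056 0.054 0.009] all [ 0.67  -0.147  0.012] [ 0.727 -0.093  0.023]
```

View pics/c1.png

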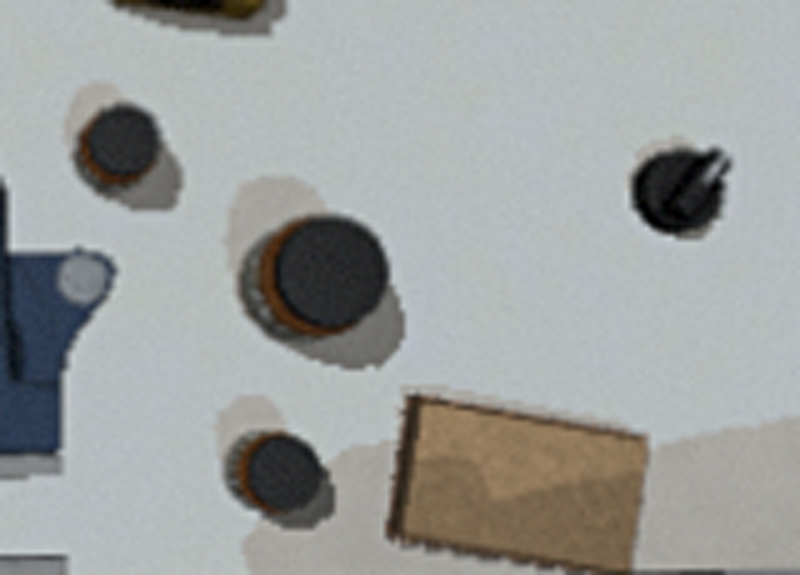

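```bash
cat >> h.py <<'E'
from scipy.spatial.transform import Rotation as Ro
def togo(p,yaw,roll=np.pi,ref=None):
    s=robot.get_state(); p0=np.array(s['ee_pos']); R0=Ro.from_euler('xyz',s['tcp_rot'])
    R=Ro.from_euler('xyz',[roll,0,yaw])
    print('now',p0.round(4),np.round(s['tcp_rot'],4),'shift cm',(R0.inv().apply(np.array(p)-p0)*100).round(2),'turn',(R0.inv()*R).as_rotvec().round(3))
E
python3 - <<'E'
from h import *
d=load('top');im=d['pixels'];g=im.max(2)
m=np.zeros_like(g);m[175:245,250:325]=(g[175:245,250:325]<60)
c=max(cv2.findContours(m,0,1)[0],key=cv2.contourArea)[:,0]
W=plane(d,c,.058);(cx,cy),r=cv2.minEnclosingCircle(W[:,:2].astype(np.float32));print('mat',cx,cy,r,W.mean(0))
m=np.zeros_like(g);m[248:292,385:425]=(g[248:292,385:425]<70)
c=max(cv2.findContours(m,0,1)[0],key=cv2.contourArea)[:,0]
W=plane(d,c,.100);print('jar lid',cv2.minEnclosingCircle(W[:,:2].astype(np.float32)))
togo([0.435,-0.210,.25],.293);togo([0.435,-0.210,.045],.293)
a=cv2.resize(im[195:275,125:215],None,fx=5,fy=5,interpolation=cv2.INTER_CUBIC)
s=load('scene')['pixels'];b=cv2.resize(s[285:365,150:240],None,fx=5,fy=5,interpolation=cv2.INTER_CUBIC)
cv2.imwrite('pics/c2.png',cv2.resize(np.hstack([a,b]),(800,356)))
E
```

```text
mat 0.5765507817268372 0.0542435459792614 0.05865080654621124 [0.57611483 0.05431193 0.058     ]
jar lid ((0.42953625321388245, -0.20252926647663116), 0.03166927769780159)
now [ 0.1874 -0.6217  0.2316] [-3.1393e+00  1.0000e-04  2.9280e-01] shift cm [ 35.59 -32.27  -1.77] turn [-0.002  0.    -0.   ]
now [ 0.1874 -0.6217  0.2316] [-3.1393e+00  1.0000e-04  2.9280e-01] shift cm [ 35.59 -32.23  18.73] turn [-0.002  0.    -0.   ]
```

View pics/c2.png

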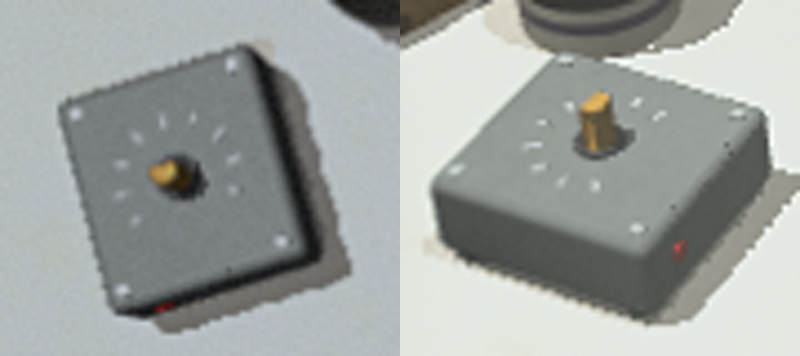

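The left crop shows the scale gap and the red lamp at the bottom, facing the robot, so the shaft's flat faces world +x with a slight +y. The box yaw is about +0.25 rad. The large jar, at (0.435, -0.210), is the one meant. Moving to it now.

Units first: shifts go in shares of 75 cm and turns go in shares of 180 degrees. So 35.6 cm / 75 = 0.4747, -32.3 cm / 75 = -0.4307, -0.002 rad / 3.1416 = -0.0006.

apply_moves(series=[[-1,0.4747,-0.4307,-0.024,-0.0006,0,0],[-1,0.4747,-0.4307,-0.024,-0.0006,0,0],[-1,0.4747,-0.4307,-0.024,-0.0006,0,0],[-1,0.4747,-0.4307,-0.024,-0.0006,0,0],[-1,0.4747,-0.4307,-0.024,-0.0006,0,0],[-1,0.4747,-0.4307,-0.024,-0.0006,0,0],[-1,0.4747,-0.4307,-0.024,-0.0006,0,0],[-1,0.4747,-0.4307,-0.024,-0.0006,0,0],[-1,0.4747,-0.4307,-0.024,-0.0006,0,0],[-1,0.4747,-0.4307,-0.024,-0.0006,0,0],[-1,0.4747,-0.4307,-0.024,-0.0006,0,0],[-1,0.4747,-0.4307,-0.024,-0.0006,0,0]])

```text
time: 1.6
ee_pos: [0.4345, -0.2115, 0.2505]
tcp_rot: [3.14, 0.0, 0.29]
force: [0.1, -0.3, 0.2]
finger_gap: 0.0933
grip_force: 0.0
```

```bash
python3 - <<'E'
from h import *
d=snap('wrist');cv2.imwrite('pics/w1.png',d['pixels'])
P=cloud(d);Q=P.reshape(-1,3)
T=Q[(np.abs(Q[:,2]-.1)<.006)&(np.hypot(Q[:,0]-.433,Q[:,1]+.211)<.06)];print(len(T),(T.min(0)+T.max(0))/2,np.ptp(T,axis=0))
dt=load('top');uv=np.array([[75,115],[232,65],[122,290],[280,240]])/4.444+[125,195]
S=plane(dt,uv,.050);print('screws',S.round(4),S.mean(0))
for a,b in((2,0),(3,1)):v=S[b]-S[a];print('yaw',np.arctan2(v[1],v[0]))
for a,b in((1,0),(3,2)):v=S[b]-S[a];print('yaw',np.arctan2(-v[0],v[1]))
togo([0.433,-0.211,.045],.293)
E
```

```text
3115 [ 0.43432729 -0.21265232  0.09779035] [0.04901277 0.04913402 0.00716369]
screws [[0.557  0.3949 0.05  ]
 [0.5824 0.3108 0.05  ]
 [0.4636 0.3665 0.05  ]
 [0.4888 0.283  0.05  ]] [0.52294433 0.33882277 0.05      ]
yaw 0.29524565124995095
yaw 0.2890154483708512
yaw 0.2930341812342175
yaw 0.29288268485786195
now [ 0.4347 -0.2113  0.2506] [3.1396e+00 3.0000e-04 2.9060e-01] shift cm [-0.15 -0.12 20.56] turn [ 0.002  0.    -0.002]
```

To row units: 20.2 cm / 75 = 0.2693, -0.05 cm / 75 = -0.0007, 0.002 rad / 3.1416 = 0.0006.

apply_moves(newtons=25, series=[[-1,-0.0007,0.0013,0.08,0.0006,0,0],[-1,-0.0007,0.0013,0.1467,0.0006,0,0],[-1,-0.0007,0.0013,0.2133,0.0006,0,0],[-1,-0.0007,0.0013,0.2693,0.0006,0,0],[-1,-0.0007,0.0013,0.2693,0.0006,0,0],[1,-0.0007,0.0013,0.2693,0.0006,0,0],[1,-0.0007,0.0013,0.2693,0.0006,0,0],[1,-0.0007,0.0013,0.2693,0.0006,0,0],[1,-0.0007,0.0013,0.2693,0.0006,0,0],[1,-0.0007,0.0013,0.2693,0.0006,0,0],[1,-0.0007,0.0013,0.2693,0.0006,0,0]])

```text
time: 3.02
ee_pos: [0.4355, -0.2119, 0.0494]
tcp_rot: [3.141, -0.001, 0.293]
force: [-0.8, 0.6, 5.5]
finger_gap: 0.0554
grip_force: 25.0
```

```bash
python3 - <<'E'
from h import *
s=robot.get_state();print(s['ee_pos'],s['finger_gap'],s['grip_force'],s['force'])
togo([0.576,0.054,.23],.293)
togo([0.576,0.054,s['ee_pos'][2]+.059],.293)
E
```

```text
[ 0.43549421 -0.21186098  0.04937221] 0.05535236762557374 25.001195152290165 [-0.82422613  0.57003853  5.54274503]
now [ 0.4355 -0.2119  0.0494] [ 3.141e+00 -8.000e-04  2.926e-01] shift cm [ 21.14 -21.39 -18.06] turn [ 0.001 -0.001 -0.   ]
now [ 0.4355 -0.2119  0.0494] [ 3.141e+00 -8.000e-04  2.926e-01] shift cm [ 21.13 -21.4   -5.9 ] turn [ 0.001 -0.001 -0.   ]
```

To row units: -21.4 cm / 75 = -0.2853, 21.1 cm / 75 = 0.2813.

apply_moves(series=[[1,0,0,-0.0533,0,0,0],[1,0,0,-0.12,0,0,0],[1,0,0,-0.1867,0,0,0],[1,0.0267,-0.0267,-0.2133,0,0,0],[1,0.0667,-0.0667,-0.2133,0,0,0],[1,0.1133,-0.1133,-0.2133,0,0,0],[1,0.16,-0.16,-0.2133,0,0,0],[1,0.2067,-0.2067,-0.2133,0,0,0],[1,0.2467,-0.2467,-0.2133,0,0,0],[1,0.2733,-0.276,-0.2133,0,0,0],[1,0.2813,-0.2853,-0.2,0,0,0],[1,0.2813,-0.2853,-0.16,0,0,0],[1,0.2813,-0.2853,-0.1267,0,0,0],[1,0.2813,-0.2853,-0.104,0,0,0],[1,0.2813,-0.2853,-0.0933,0,0,0],[1,0.2813,-0.2853,-0.0933,0,0,0],[1,0.2813,-0.2853,-0.0933,0,0,0]])

```text
time: 5.15
ee_pos: [0.5758, 0.0537, 0.1193]
tcp_rot: [3.141, -0.001, 0.292]
force: [-0.4, 0.6, -3.8]
finger_gap: 0.0554
grip_force: 25.0
```

```bash
python3 - <<'E'
from h import *
s=robot.get_state();print(s['ee_pos'],s['finger_gap'],s['grip_force'],s['force'])
togo([0.576,0.054,.1085],.293)
d=snap('scene');a=cv2.resize(d['pixels'][150:350,200:420],None,fx=3,fy=3);b=a[:600];cv2.imwrite('pics/s2.png',b)
E
```

```text
[0.57580031 0.05372334 0.11928695] 0.05543993223174043 24.999267782550305 [-0.42184823  0.63178513 -3.75808317]
now [0.5758 0.0537 0.1193] [ 3.1413e+00 -1.2000e-03  2.9240e-01] shift cm [ 0.03 -0.02  1.08] turn [ 0.    -0.001 -0.001]
```

View pics/s2.png

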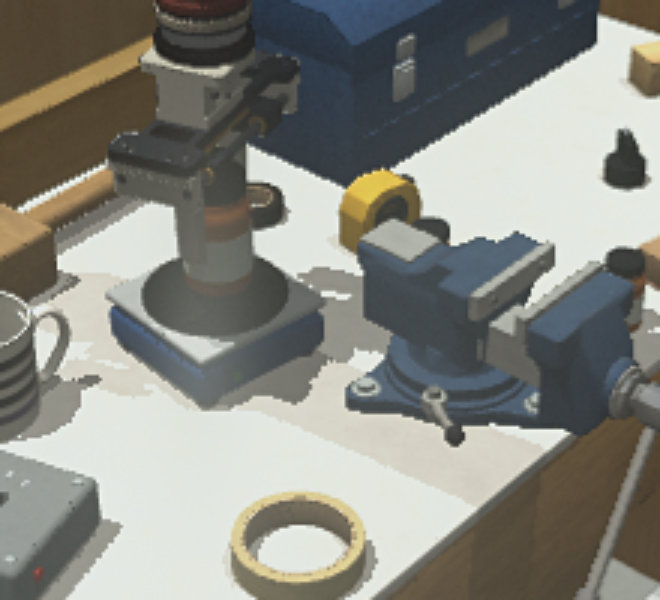

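The picture shows the jar held upright just above the middle of the mat at (220,290). Lowering it slowly.

To row units: 1.05 cm / 75 = 0.014, 1 cm / 75 = 0.0133.

apply_moves(series=[[1,0,0,0.0053,0,0,0],[1,0,0,0.0093,0,0,0],[1,0,0,0.012,0,0,0],[1,0,0,0.0133,0,0,0],[1,0,0,0.014,0,0,0],[1,0,0,0.014,0,0,0]])

```text
time: 5.95
ee_pos: [0.5754, 0.054, 0.1082]
tcp_rot: [-3.142, -0.0, 0.293]
force: [-0.5, -0.3, -4.3]
finger_gap: 0.0558
grip_force: 25.0
```

To row units: 0.14 cm / 75 = 0.0019, 0.07 cm / 75 = 0.0009.

apply_moves(series=[[1,0,0,0.0009,0,0,0],[1,0,0,0.0019,0,0,0],[1,0,0,0.0019,0,0,0]])

```text
time: 6.32
ee_pos: [0.5755, 0.0541, 0.1075]
tcp_rot: [3.142, -0.001, 0.293]
force: [-1.2, 0.1, 1.8]
finger_gap: 0.0555
grip_force: 25.0
```

Contact is made, since the force went from -4.3 to +1.8. Releasing and rising.

To row units: -14 cm / 75 = -0.1867, -12 cm / 75 = -0.16.

apply_moves(series=[[0.3,0,0,0,0,0,0],[-0.3,0,0,0,0,0,0],[-1,0,0,0,0,0,0],[-1,0,0,0,0,0,0],[-1,0,0,0,0,0,0],[-1,0,0,-0.04,0,0,0],[-1,0,0,-0.0933,0,0,0],[-1,0,0,-0.16,0,0,0],[-1,0,0,-0.1867,0,0,0],[-1,0,0,-0.1867,0,0,0]])

```text
time: 7.58
ee_pos: [0.5764, 0.0542, 0.2485]
tcp_rot: [3.141, -0.004, 0.293]
force: [-0.5, 0.4, -1.3]
finger_gap: 0.0932
grip_force: 0.0
```

```bash
python3 - <<'E'
from h import *
d=snap('top');P=cloud(d).reshape(-1,3);dw=snap('wrist');Q=cloud(dw).reshape(-1,3)
for T in(P,Q):
    T=T[(np.abs(T[:,2]-.157)<.006)&(np.hypot(T[:,0]-.576,T[:,1]-.054)<.05)]
    if len(T):print(len(T),(T.min(0)+T.max(0))/2,np.ptp(T,axis=0))
togo([0.474,-0.397,.20],-.8)
togo([0.474,-0.397,.20],-.8+np.pi)
print(robot.get_state()['q'].round(2))
E
```

```text
4740 [0.57439547 0.05326301 0.15535584] [0.04879343 0.04901123 0.00858901]
now [0.5747 0.0539 0.2458] [-3.1413e+00  1.8000e-03  2.9280e-01] shift cm [-22.65  40.26   4.6 ] turn [1.000e-03 2.000e-03 1.093e+00]
now [0.5747 0.0539 0.2458] [-3.1413e+00  1.8000e-03  2.9280e-01] shift cm [-22.65  40.26   4.6 ] turn [-2.000e-03  1.000e-03 -2.049e+00]
[-0.05  0.49 -0.13  1.62  0.07  1.04 -1.48]
```

To row units: 40.3 cm / 75 = 0.5373, 37 cm / 75 = 0.4933, 0.15 rad / 3.1416 = 0.0477.

apply_moves(series=[[-1,-0.0533,0.0667,0,0,0,0.0477],[-1,-0.0933,0.1333,0,0,0,0.0955],[-1,-0.1333,0.2,0.0133,0,0,0.1432],[-1,-0.1733,0.2667,0.0267,0,0,0.191],[-1,-0.2133,0.3467,0.04,0,0,0.2387],[-1,-0.2533,0.4267,0.0533,0,0,0.2865],[-1,-0.2933,0.4933,0.0613,0,0,0.3342],[-1,-0.3013,0.5373,0.0613,0,0,0.347],[-1,-0.3013,0.5373,0.0613,0,0,0.347],[-1,-0.3013,0.5373,0.0613,0,0,0.347],[-1,-0.3013,0.5373,0.0613,0,0,0.347]])

```text
time: 9.05
ee_pos: [0.476, -0.3949, 0.2002]
tcp_rot: [-3.141, 0.002, -0.794]
force: [0.1, -0.6, 0.0]
finger_gap: 0.0933
grip_force: 0.0
```

```bash
python3 - <<'E'
from h import *
d=snap('wrist');im=d['pixels'];P=cloud(d);Q=P.reshape(-1,3)
near=(np.hypot(P[...,0]-.474,P[...,1]+.397)<.04)
m=near&(np.abs(P[...,2]-.0475)<.005);T=P[m];r=cv2.minAreaRect(T[:,:2].astype(np.float32)*1000);print('bar',m.sum(),r,T.mean(0))
bx=cv2.boxPoints(r);print(bx.round(1))
s=near&(P[...,2]>.012)&(P[...,2]<.026);S=P[s];print('skirt',len(S),cv2.minEnclosingCircle(S[:,:2].astype(np.float32)))
w=m&(im.min(2)>130);print('white',w.sum(),P[w].mean(0) if w.any() else 0)
v,u=np.where(near);print(u.min(),u.max(),v.min(),v.max())
cv2.imwrite('pics/w2.png',cv2.resize(im[max(v.min()-20,0):v.max()+20,max(u.min()-20,0):u.max()+20],(500,500)))
print(robot.get_state()['ee_pos'],robot.get_state()['tcp_rot'])
E
```

```text
bar 676 ((475.4510803222656, -399.3116455078125), (11.94944953918457, 36.10342025756836), 50.17005920410156) [ 0.47614041 -0.3998544   0.046156  ]
[[ 457.8 -392.3]
 [ 485.5 -415.5]
 [ 493.1 -406.3]
 [ 465.4 -383.2]]
skirt 1047 ((0.4758656919002533, -0.3992476761341095), 0.02025274746119976)
white 3 [ 0.46695557 -0.3852633   0.04401776]
101 580 170 479
[ 0.47601469 -0.39513494  0.20051854] [-3.14060360e+00  1.15381710e-03 -7.94375629e-01]
```

View pics/w2.png

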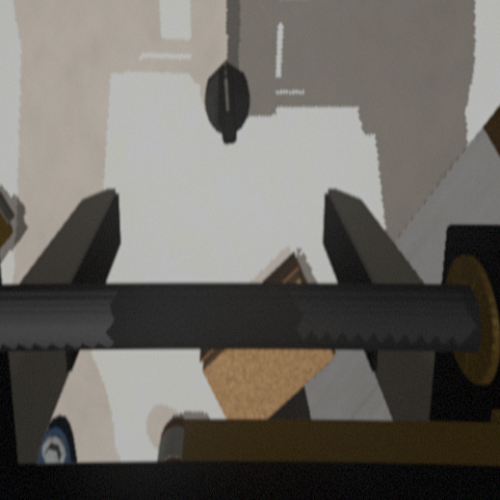

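The crop is stretched, with the knob at about (228,100). I need an undistorted zoom to see the pointer end.

```bash
python3 - <<'E'
from h import *
d=load('wrist');im=d['pixels'];P=cloud(d)
near=(np.hypot(P[...,0]-.4755,P[...,1]+.3993)<.03);v,u=np.where(near);v0,v1,u0,u1=v.min(),min(v.max(),v.min()+110),int(np.median(u))-55,int(np.median(u))+55
print(v0,v1,u0,u1)
a=im[v0:v0+110,u0:u1];cv2.imwrite('pics/w3.png',cv2.resize(cv2.convertScaleAbs(a,alpha=1.8),(550,550),interpolation=cv2.INTER_CUBIC))
for q in ((v0+30,(u0+u1)//2),(v0+60,(u0+u1)//2)):print(q,P[q])
E
```

```text
178 288 281 391
(np.int64(208), 336) [ 0.46896591 -0.41587127  0.02007507]
(np.int64(238), 336) [ 0.44571436 -0.39477285 -0.00161834]
```

View pics/w3.png

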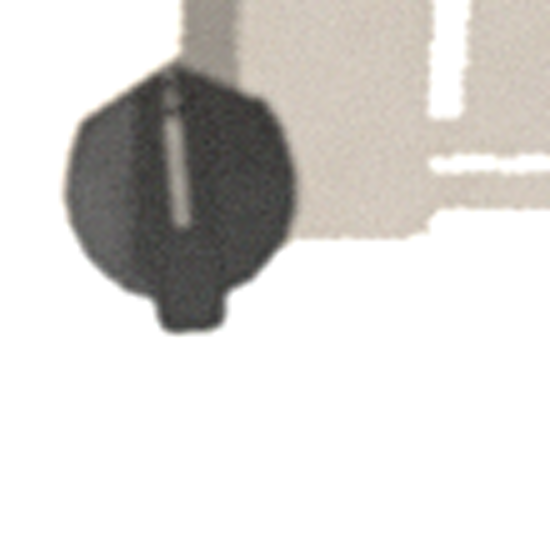

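The white line lies on the upper half of the bar, at (165–185, 110–225). That end points along world (+x, -y), so the knob yaw is -0.697.

```bash
python3 - <<'E'
from h import *
togo([0.4755,-0.3993,.039],-.697)
E
```

```text
now [ 0.476  -0.3951  0.2005] [-3.1406e+00  1.2000e-03 -7.9440e-01] shift cm [ 0.28  0.34 16.15] turn [-0.001  0.001 -0.097]
```

To row units: 16.1 cm / 75 = 0.2147, 15 cm / 75 = 0.2, -0.097 rad / 3.1416 = -0.0309.

apply_moves(newtons=50, series=[[-1,0.004,0.004,0.0533,0,0,-0.0309],[-1,0.004,0.004,0.1067,0,0,-0.0309],[-1,0.004,0.004,0.16,0,0,-0.0309],[-1,0.004,0.004,0.2,0,0,-0.0309],[-1,0.004,0.004,0.2147,0,0,-0.0309],[-1,0.004,0.004,0.2147,0,0,-0.0309],[-1,0.004,0.004,0.2147,0,0,-0.0309]])

```text
time: 9.98
ee_pos: [0.4763, -0.4019, 0.0413]
tcp_rot: [-3.141, -0.003, -0.7]
force: [0.6, 0.3, 0.7]
finger_gap: 0.0931
grip_force: 0.0
```

```bash
python3 - <<'E'
from h import *
togo([0.4755,-0.3993,.038],-.697)
E
```

```text
now [ 0.4763 -0.4019  0.0413] [-3.1415e+00 -3.0000e-03 -6.9990e-01] shift cm [-0.23 -0.15  0.33] turn [-0.    -0.003 -0.003]
```

apply_moves(newtons=50, series=[[-1,-0.0013,-0.0013,0.0027,0,0,0],[0,-0.0013,-0.0013,0.0027,0,0,0],[1,-0.0013,-0.0013,0.0027,0,0,0],[1,-0.0013,-0.0013,0.0027,0,0,0],[1,-0.0013,-0.0013,0.0027,0,0,0],[1,-0.0013,-0.0013,0.0027,0,0,0],[1,-0.0013,-0.0013,0.0027,0,0,0],[1,-0.0013,-0.0013,0.0027,0,0,0],[1,-0.0013,-0.0013,0.0027,0,0,0]])

```text
time: 11.1
ee_pos: [0.4752, -0.3999, 0.0378]
tcp_rot: [-3.142, 0.0, -0.7]
force: [-0.6, -0.6, -0.0]
finger_gap: 0.0179
grip_force: 0.0
```

```bash
python3 - <<'E'
from h import *
Z=[];
for i in range(5):
    d=robot.snapshot('wrist') if i else snap('wrist'); s=robot.get_state();Z.append(np.r_[s['ee_pos'],s['tcp_rot']])
print(np.array(Z).round(4),s['finger_gap'],s['grip_force'])
d=load('wrist');cv2.imwrite('pics/w4.png',d['pixels'])
P=cloud(d)
near=(np.hypot(P[...,0]-.4755,P[...,1]+.3993)<.04)
S=P[near&(P[...,2]>.012)&(P[...,2]<.026)];print('skirt',len(S),cv2.minEnclosingCircle(S[:,:2].astype(np.float32)) if len(S) else 0)
togo([0.45,0.30,.22],.293)
E
```

```text
[[ 4.7520e-01 -3.9990e-01  3.7700e-02 -3.1416e+00  1.0000e-04 -7.0010e-01]
 [ 4.7510e-01 -3.9990e-01  3.7700e-02 -3.1416e+00  1.0000e-04 -7.0020e-01]
 [ 4.7510e-01 -3.9990e-01  3.7800e-02  3.1416e+00  0.0000e+00 -7.0020e-01]
 [ 4.7520e-01 -3.9990e-01  3.7800e-02 -3.1416e+00 -0.0000e+00 -7.0020e-01]
 [ 4.7520e-01 -3.9990e-01  3.7800e-02 -3.1416e+00 -0.0000e+00 -7.0020e-01]] 0.011472716108450218 49.99947130680084
skirt 1630 ((0.475918173789978, -0.40015709400177), 0.0199953131377697)
now [ 0.4752 -0.3999  0.0378] [-3.1416 -0.     -0.7002] shift cm [-47.03 -51.9  -18.22] turn [-0.    -0.    -0.993]
```

```bash
python3 - <<'E'
from h import *
togo([0.475,0.3245,.2],.293)
togo([0.4,-0.05,.2],.293)
togo([0.46,-0.05,.2],-.2)
E
```

```text
now [ 0.4752 -0.3999  0.0378] [-3.1416 -0.     -0.7002] shift cm [-46.69 -55.39 -16.22] turn [-0.    -0.    -0.993]
now [ 0.4752 -0.3999  0.0378] [-3.1416 -0.     -0.7002] shift cm [-28.3  -21.92 -16.22] turn [-0.    -0.    -0.993]
now [ 0.4752 -0.3999  0.0378] [-3.1416 -0.     -0.7002] shift cm [-23.71 -25.78 -16.22] turn [-0.  -0.  -0.5]
```

apply_moves(series=[[1,0,0,-0.0533,0,0,0],[1,0,0,-0.12,0,0,0],[1,0,0,-0.1867,0,0,0],[1,0,0,-0.24,0,0,0],[1,0,0,-0.24,0,0,0]])

```text
time: 11.98
ee_pos: [0.4766, -0.4014, 0.2214]
tcp_rot: [-3.141, -0.008, -0.7]
force: [-0.2, -0.3, -2.4]
finger_gap: 0.0119
grip_force: 50.0
```

To row units: -55.4 cm / 75 = -0.7387, -46.7 cm / 75 = -0.6227, -0.993 rad / 3.1416 = -0.3161.

apply_moves(series=[[1,-0.04,-0.0467,0,0,0,-0.0191],[1,-0.0867,-0.1027,0,0,0,-0.0446],[1,-0.1333,-0.1587,0,0,0,-0.0668],[1,-0.18,-0.2133,0,0,0,-0.0923],[1,-0.2267,-0.2693,0,0,0,-0.1146],[1,-0.2733,-0.324,0,0,0,-0.1401],[1,-0.32,-0.38,0,0,0,-0.1623],[1,-0.3667,-0.4347,0,0,0,-0.1846],[1,-0.4133,-0.4907,0,0,0,-0.2101],[1,-0.46,-0.5453,0,0,0,-0.2324],[1,-0.5067,-0.6013,0,0,0,-0.2578],[1,-0.5533,-0.656,0.0133,0,0,-0.2801],[1,-0.5933,-0.704,0.024,0,0,-0.3024],[1,-0.6227,-0.7387,0.024,0,0,-0.3161],[1,-0.6227,-0.7387,0.024,0,0,-0.3161],[1,-0.6227,-0.7387,0.024,0,0,-0.3161],[1,-0.6227,-0.7387,0.024,0,0,-0.3161],[1,-0.6227,-0.7387,0.024,0,0,-0.3161],[1,-0.6227,-0.7387,0.024,0,0,-0.3161]])

```text
time: 14.35
ee_pos: [0.4752, 0.3241, 0.2]
tcp_rot: [3.142, -0.0, 0.292]
force: [-0.8, -0.3, -0.8]
finger_gap: 0.012
grip_force: 50.0
```

```bash
python3 - <<'E'
from h import *
d=snap('wrist');im=d['pixels'];cv2.imwrite('pics/w5.png',im);P=cloud(d)
near=np.hypot(P[...,0]-.523,P[...,1]-.339)<.05
m=near&(np.abs(P[...,2]-.076)<.004);T=P[m];print(len(T))
if len(T):print('tip',cv2.minEnclosingCircle(T[:,:2].astype(np.float32)),T.mean(0),T.min(0),T.max(0),cv2.minAreaRect(T[:,:2].astype(np.float32)*1000))
w=near&(im.min(2)>150)&(np.abs(P[...,2]-.05)<.006)
n,l,st,c=cv2.connectedComponentsWithStats(w.astype(np.uint8))
for i in range(1,n):
    if st[i,4]>10:
        p=P[l==i].mean(0);print(st[i,4],p.round(4),np.degrees(np.arctan2(p[1]-.339,p[0]-.523)).round(1),np.hypot(p[1]-.339,p[0]-.523).round(4))
togo([.523,.339,.14],.293)
E
```

```text
351
tip ((0.524796724319458, 0.337971568107605), 0.00799812376499176) [0.52421017 0.33793659 0.07465417] [0.51763605 0.33047816 0.07210349] [0.53079491 0.34612841 0.07690344] ((523.5377197265625, 337.5933837890625), (11.456428527832031, 15.673656463623047), 16.719697952270508)
44 [0.5551 0.3471 0.0495] 14.1 0.0331
48 [0.5467 0.3608 0.0496] 42.7 0.0322
46 [0.5556 0.3309 0.0495] -13.9 0.0336
85 [0.5304 0.3862 0.0492] 81.1 0.0477
44 [0.5324 0.3683 0.0496] 72.2 0.0308
42 [0.5481 0.3169 0.0497] -41.4 0.0334
131 [0.5149 0.3744 0.0493] 102.9 0.0364
40 [0.5344 0.3082 0.0494] -69.6 0.0329
42 [0.5024 0.3595 0.0493] 135.1 0.029
42 [0.5181 0.3075 0.0493] -98.9 0.0319
now [0.4752 0.3243 0.2   ] [-3.1416e+00 -3.0000e-04  2.9210e-01] shift cm [ 5.   -0.03  6.  ] turn [-0.    -0.    -0.001]
```

View pics/w5.png

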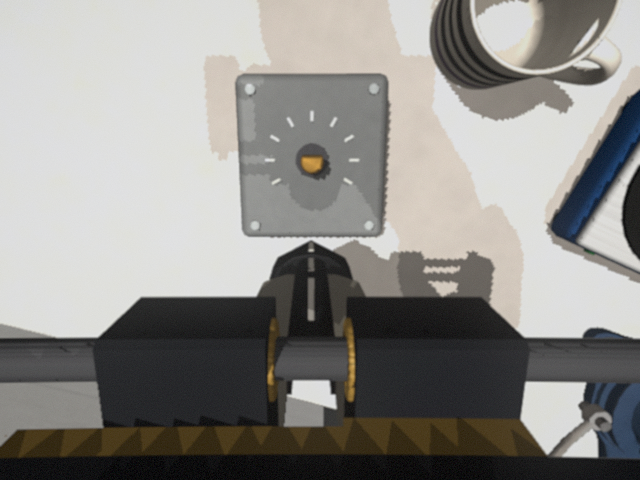

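The wrist view shows the shaft at (312,163) with its flat edge facing up, towards the knob's pointer side. The angles match, and the shaft axis is at about (0.525, 0.338).

To row units: 9.2 cm / 75 = 0.1227, 5.1 cm / 75 = 0.068, 0.001 rad / 3.1416 = 0.0003.

apply_moves(series=[[1,0.0267,0.0013,0.0133,0,0,0.0003],[1,0.0533,0.0013,0.04,0,0,0.0003],[1,0.068,0.0013,0.0667,0,0,0.0003],[1,0.068,0.0013,0.0933,0,0,0.0003],[1,0.068,0.0013,0.1067,0,0,0.0003],[1,0.068,0.0013,0.1067,0,0,0.0003],[1,0.068,0.0013,0.1067,0,0,0.0003],[1,0.068,0.0013,0.1107,0,0,0.0003],[1,0.068,0.0013,0.1147,0,0,0.0003],[1,0.068,0.0013,0.1187,0,0,0.0003],[1,0.068,0.0013,0.1227,0,0,0.0003],[1,0.068,0.0013,0.1227,0,0,0.0003]])

```text
time: 15.9
ee_pos: [0.5241, 0.3384, 0.1075]
tcp_rot: [3.142, 0.0, 0.292]
force: [0.6, 0.2, -0.6]
finger_gap: 0.0118
grip_force: 50.0
```

```bash
python3 - <<'E'
from h import *
snap('wrist');s=robot.get_state();print(s['ee_pos'],s['tcp_rot'],s['force'],s['ft_torque'],s['finger_gap'])
E
```

```text
[0.52408351 0.33842145 0.10765766] [3.14155327e+00 2.74252028e-04 2.91827366e-01] [-0.30953261  0.01656207 -0.51345103] [ 0.02877749 -0.04772317 -0.0181498 ] 0.01164556115147217
```

The knob is 6 mm onto the shaft with no resistance. Continuing.

To row units: 1.15 cm / 75 = 0.0153, 0.9 cm / 75 = 0.012.

apply_moves(series=[[1,0,0,0.004,0,0,0],[1,0,0,0.008,0,0,0],[1,0,0,0.012,0,0,0],[1,0,0,0.0153,0,0,0],[1,0,0,0.0153,0,0,0],[1,0,0,0.0153,0,0,0],[1,0,0,0.0153,0,0,0]])

```text
time: 16.82
ee_pos: [0.5241, 0.3385, 0.0964]
tcp_rot: [-3.142, -0.0, 0.292]
force: [0.5, -0.1, -0.3]
finger_gap: 0.0117
grip_force: 50.0
```

apply_moves(series=[[1,0,0,0.002,0,0,0],[1,0,0,0.004,0,0,0],[1,0,0,0.004,0,0,0],[1,0,0,0.004,0,0,0]])

```text
time: 17.32
ee_pos: [0.5243, 0.3386, 0.0937]
tcp_rot: [-3.141, -0.001, 0.292]
force: [-1.3, -0.9, 4.6]
finger_gap: 0.0117
grip_force: 50.0
```

To row units: 0.5 cm / 75 = 0.0067, 0.4 cm / 75 = 0.0053.

apply_moves(series=[[1,0,0,0.002,0,0,0],[1,0,0,0.004,0,0,0],[1,0,0,0.0053,0,0,0],[1,0,0,0.0067,0,0,0],[1,0,0,0.0067,0,0,0],[1,0,0,0.0067,0,0,0]])

```text
time: 18.08
ee_pos: [0.5243, 0.3386, 0.0896]
tcp_rot: [-3.141, -0.001, 0.292]
force: [-1.1, -1.2, 9.2]
finger_gap: 0.0115
grip_force: 50.0
```

To row units: 0.2 cm / 75 = 0.0027, 0.1 cm / 75 = 0.0013.

apply_moves(series=[[1,0,0,0.0013,0,0,0],[1,0,0,0.0027,0,0,0],[1,0,0,0.0027,0,0,0],[1,0,0,0.0027,0,0,0],[1,0,0,0.0027,0,0,0]])

```text
time: 18.7
ee_pos: [0.5244, 0.3387, 0.0895]
tcp_rot: [-3.141, -0.002, 0.292]
force: [-4.2, -2.7, 18.7]
finger_gap: 0.0116
grip_force: 50.0
```

```bash
python3 - <<'E'
from h import *
d=snap('wrist');P=cloud(d);s=robot.get_state();print(s['ee_pos'],s['force'],s['ft_torque'],s['finger_gap'],s['joint_velocities'].round(4))
n=np.hypot(P[...,0]-.525,P[...,1]-.338)<.021;Z=P[n][:,2];print(np.histogram(Z,np.arange(.04,.11,.004)))
S=P[n&(P[...,2]>.064)&(P[...,2]<.082)];print('skirt',len(S),np.median(S,0))
t=snap('top');Q=cloud(t).reshape(-1,3);T=Q[(np.abs(Q[:,2]-.157)<.006)&(np.hypot(Q[:,0]-.576,Q[:,1]-.054)<.05)]
print('jar',(T.min(0)+T.max(0))/2)
E
```

```text
[0.52442953 0.3386667  0.0895005 ] [-4.60340721 -3.5516645  18.89439922] [-0.82066063  1.08446035  0.03441488] 0.01195281745232259 [ 0.0003 -0.0018  0.0004  0.0018 -0.0004 -0.0003 -0.0009]
(array([   0,   26,  597,  150,  160,  165,  105,  243,  704,  187,  255,
        294,  316,  422, 2025,  248,  178]), array([0.04 , 0.044, 0.048, 0.052, 0.056, 0.06 , 0.064, 0.068, 0.072,
       0.076, 0.08 , 0.084, 0.088, 0.092, 0.096, 0.1  , 0.104, 0.108]))
skirt 1368 [0.53861417 0.34391719 0.07291192]
jar [0.57285935 0.0534013  0.15693589]
```

The force rose to 19 N while the TCP stayed at 0.0895, so the shaft is at its stop. The skirt top at about 0.074 matches the pressed height.

```bash
python3 -c "
from h import *
print(robot.hand_in())"
```

```text
the job is handed in; nothing more can be done
None
```

The job is handed in (no verdict came back): the jar stands released on the mat about 3 mm from its centre, and the knob is home on the D-shaft, flat to flat, still gripped at 50 N and pressed to the stop.

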